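Find the coarse whetstone by its drag and clamp it in the sharpening holder

ROBOT

A 6-joint arm with a two-finger parallel gripper is mounted at the origin on a cart in front of the work surface, level with it; the furniture and walls round the work are solid. World frame = base frame: x ahead of the robot, y to its left, z up, the work surface at z = 0. Lengths are in m, angles in degrees, forces in N, time in s.
With the tool pointing down it reaches from about 0.375 to 0.9 m from the base axis. Payload 3.1 kg.
Tool frame: the origin (TCP) lies on the centre line of the jaws, within the pads' length; the fingertips stand 17 mm ahead of it and the grasp point (between the pads) lies 2 mm behind it; z points along the fingers, y is the line along which they close (so a half turn about z gives the same grasp; the last joint's range is limited). The gripper opens to 87 mm and grips with 3 to 60 N. Pads are 19 mm wide; open, the fingers measure 117 mm over their backs; the gripper's body (75 mm by 190 mm) begins 51 mm behind the grasp point.
Start: joints at [-83.05, 30.224, 82.088, -0, 67.689, -10.227], TCP at [0.185, -0.597, 0.24] pointing down, gripper open.
Joint ranges: [-176.69, 176.69], [-43.24, 126.21], [12.49, 139.97], [-82, 262], [0, 151.66], [-163.58, 163.58]. Speed limits (degrees/s): [159.86, 159.86, 180, 180, 180, 180].

INTERFACE

Orientations are given as a 3x3 rotation matrix whose columns are the frame's x, y, z axes.
In Python, from rig import bot, imaging, finder gives the robot as it stands. The module is installed in compiled form; this text tells all that it offers.
- The arm moves only by the tool play_rows, never from a script. Its argument "motion" is a list that holds one entry, the list of rows, each a list of 6 numbers: the shift along the tool's x, y, z in m, then the turn, a rotation vector about the tool's x, y, z in degrees. In form: [[[dx, dy, dz, wx, wy, wz], ...]]. A call has 1 to 8 rows; each row is the pose to reach, as a shift and turn from the pose commanded when the call began, along the tool's axes at that moment; what a row does not reach only later rows make up. A row lasts 1/12 s, in which the tool goes at most 41.7 mm and 7.16 degrees, less where a joint would pass 70% of its speed; a pose out of reach is approached as far as the arm can. A call with a gripper value outside its range is refused whole. "fingers" is the finger opening in m, from 0 to 0.087, set as the call begins (left out, the last holds). The fingers move at their own pace and stop on an object; the grip force is fixed at half the most. Time passes only in rows, so rows that repeat a pose let the fingers close. It gives the time, the measured TCP pose, the force, the opening and the grip force at its end, in the units of the state.
- bot.read_state(): the state, without advancing time (a new reading comes with each control period).
- imaging.capture(name): name is "side" or "top" or "wrist"; returns a dict with "frame" (384x512x3 uint8, red, green, blue), "camera_matrix" (3x3 intrinsics, pixels), "k1" (the pictures are not rectified: a ray, as slopes to the right and down, at radius r is drawn at 1 + k1 r^2 times it, then the intrinsics apply), "R" (3x3) and "t" (3): a world point X has camera coordinates R X + t. Camera axes: x right, y down, z forward; pixel columns grow to the right and rows downward; lengths in m; the calibration is good to about 2 mm. A picture is of the moment at which its call begins. There is no depth.
- bot.hand_in(): hands the job in; it is judged then, once.
Trained networks look in the newest picture that a camera, given by its name, has taken for a name from the list of things; names that differ only in an ending like _2 or _b are one class to them, and where a whole thing is asked for, a point or a joint stands for the part that bears it (a point fixed in the world has none). Each returns a list of dicts, best first, with "confidence" (0 to 1); they miss things now and then, are a little off and sometimes report something else, mostly with a low value. They report only what shows in the picture. A call takes as long as a camera call.
- finder.recognise(camera, name): "at" ([x, y, z] in m, in world coordinates, good to about 4 mm: the middle of the surface that is visible of it).
- finder.outline_of(camera, name): "pixels" (384x512 bool, what is visible of it).
The state is a dict: "time_s": time; "joint_positions": joint angles; "qvel": joint speeds; "tau": joint torques, N m; "position": TCP position; "tcp_rot": TCP orientation; "force": force on the tool from outside, world axes, zero at the start; "moment": the same for the moment, N m; "opening": opening from 0.0 (shut) to 1.0 (fully open); "grasp_force": force on a finger pad.
Only numpy, scipy, OpenCV 4.12 (cv2) and the standard library are available. Lean on these libraries where they do the work, as an engineer would, in place of code of your own. Each camera call takes 0.05 s, during which the arm holds its last target. There are 200 camera calls.

TASK

Of the three whetstones in the sheet pan, which look alike, one is coarse and two are fine; grip each in turn and, pressing it down lightly, draw it about 6 cm along the pan's floor to feel how hard it drags for the load on it, leaving it where it stops and lifting none before all three have been tried. Then lay the coarse stone flat in the wooden sharpening holder, between the side rods and the two end jaws, and slide the loose jaw up by its knob until the stone is nipped snugly from end to end. Use a light hand throughout, leave the fine stones in the pan and do not disturb the things standing about.

Things in the scene. Friction and masses are not known exactly. Their poses are not given: they have to be found in the camera images.
- pan: steel half-sheet pan, 330 (x) x 456 (y) mm, fixed; flat floor 300 x 426 mm, 3 mm above the origin; flared sides, rim 22 mm high. Origin: centre of its underside; x away from the robot, y along its long side. Friction on its floor (sideways pull / load, the load being the stone's weight plus what the hand presses): fine stone about 0.3, coarse about 0.7
- stone_1: one of three whetstones that look alike: plain grey block 150 (its x) x 50 (y) x 25 (z) mm, 0.28 to 0.55 kg (weight is no sign of grit). Origin: centre of underside. Lies flat along the pan's x, 50 mm or more from the next; grip it across its 50 mm from above. One is coarse, two fine: which changes and is not reported (the rules call the coarse one's working face coarse_grit)
- stone_2: one of three whetstones that look alike: plain grey block 150 (its x) x 50 (y) x 25 (z) mm, 0.28 to 0.55 kg (weight is no sign of grit). Origin: centre of underside. Lies flat along the pan's x, 50 mm or more from the next; grip it across its 50 mm from above. One is coarse, two fine: which changes and is not reported (the rules call the coarse one's working face coarse_grit)
- stone_3: one of three whetstones that look alike: plain grey block 150 (its x) x 50 (y) x 25 (z) mm, 0.28 to 0.55 kg (weight is no sign of grit). Origin: centre of underside. Lies flat along the pan's x, 50 mm or more from the next; grip it across its 50 mm from above. One is coarse, two fine: which changes and is not reported (the rules call the coarse one's working face coarse_grit)
- holder: sharpening-stone holder, fixed: wooden base 290 (x) x 82 (y) mm, its flat top (the bed) 20 mm above the origin. Origin: centre of its underside; x runs along it, away from the robot, from the sliding jaw to the fixed jaw. Fixed black jaw: inner face at x = +95 mm, 12 mm high over the bed. A stone (either way round) lies along x; nipped, its centre is at x = +20 mm, y = 0
- rods (a point): point on the bed midway between the two round steel side rods, which run along the holder's x at y = +-30 mm: 6 mm thick, 54 mm clear between them, their tops 5 mm over the bed (keep fingertips above them). It is at the holder's x = +20 mm, where the centre of a nipped stone's underside lies
- clamp (a joint): travel of the sliding jaw along the holder's +x (m). 0 = fully back, its inner face at x = -95 mm (190 mm clear between the jaws); 0.040 = a 150 mm stone is nipped between the jaws; starts at 0 to 0.015. Moves stiffly (about 3 N, plus the drag of a stone it pushes) and stays where it is left
- clamp_knob (a point): centre of the knurled steel thumb knob on the sliding jaw: upright, 17 mm across, spanning 16 to 32 mm above the bed (this point: 24 mm), 24 mm behind the jaw's inner face (at the holder's x = -119 mm + travel); the jaw is 46 mm wide, 12 mm high. Pinch the knob across y, or push it or the jaw from behind, along the holder's x. It needs no turning
- jug: bystander, loose: small blue jug, 67 x 103 x 85 mm, behind the holder; origin under its centre
- spoon: bystander, loose: plain steel tablespoon, 201 x 43 x 14 mm, lying left of the holder; origin under the centre
- measure: bystander, loose: steel measuring cup with strap handle, 62 x 142 x 32 mm, left of the holder's near end; origin under the centre
- timer: bystander, loose: round red and white kitchen timer, 69 x 69 x 48 mm, right of the pan; origin under its centre

How it is judged:
By the outcome, as a careful person would: the job done as asked, in the order asked, and still so for the second after the job is handed in, with the robot touching nothing.
It also fails if it takes over 72 s, if anything falls off the work surface, if the arm or the gripper's body presses on something with over 40 N, if the wrist force passes 120 N, or if a joint passes its speed limit or range.

## Working session

There is one attempt and no reset: what is moved stays moved. The work goes in short steps, Python scripts to look and compute and a tool call to move; the robot and the scene stay as the last step left them, time stands still between calls to the robot, and variables do not carry over. Pictures are saved under pics/ and viewed, at most 10 in all, crops included, and the job is handed in when it is done.

Besides the shell and the picture viewer there is one more tool, called after "Request:" as name([rows], argument=value, ...), one row to a line, values as JSON. play_rows: Moves the arm, as the interface text tells. Its arguments: {"type":"object","properties":{"motion":{"type":"array"},"fingers":{"type":"number"}},"required":["motion"]}

```bash
mkdir -p pics; cat > h.py <<'E'
import numpy as np, cv2
from rig import bot, imaging, finder
def snap(cam,save=None):
    c=imaging.capture(cam)
    if save: cv2.imwrite('pics/'+save,cv2.cvtColor(c['frame'],cv2.COLOR_RGB2BGR))
    return c
def pix2w(c,uv,z):
    K=np.array(c['camera_matrix']);R=np.array(c['R']);t=np.array(c['t'])
    out=[]
    for u,v in np.atleast_2d(uv):
        s=cv2.undistortPoints(np.array([[[u,v]]],float),K,np.array([c['k1'],0,0,0.]))[0,0]
        d=R.T@np.array([s[0],s[1],1]);o=-R.T@t
        out.append(o+d*(z-o[2])/d[2])
    return np.array(out)
def w2pix(c,X):
    return cv2.projectPoints(np.atleast_2d(X).astype(float),cv2.Rodrigues(np.array(c['R']))[0],np.array(c['t'],float),np.array(c['camera_matrix']),np.array([c['k1'],0,0,0.]))[0][:,0]
def rect(c,mask,z):
    "min area rect of mask, in world at height z: centre, sizes, angle of long axis"
    m=mask.astype(np.uint8); cs=cv2.findContours(m,cv2.RETR_EXTERNAL,cv2.CHAIN_APPROX_NONE)[0]
    k=max(cs,key=cv2.contourArea)[:,0]
    w=pix2w(c,k,z)[:,:2]
    (cx,cy),(a,b),_=r=cv2.minAreaRect((w*1000).astype(np.float32))
    p=cv2.boxPoints(r);e=p[1]-p[0] if np.hypot(*(p[1]-p[0]))>np.hypot(*(p[2]-p[1])) else p[2]-p[1]
    an=np.degrees(np.arctan2(e[1],e[0])); an=(an+90)%180-90
    return np.round([cx,cy,max(a,b),min(a,b),an],1)
E
cat > a.py <<'E'
from h import *
np.set_printoptions(precision=4,suppress=True)
s=bot.read_state();print(s['position'],s['tcp_rot'],s['force'],s['opening'],s['time_s'])
for cam in('top','side'):
    c=snap(cam,cam+'0.png')
    for n in('pan','stone_1','holder','rods','clamp','clamp_knob','jug','spoon','measure','timer'):
        try:
            for r in finder.recognise(cam,n)[:4]: print(cam,n,np.round(r['at'],3),round(r['confidence'],2))
        except Exception as e: print(n,e)
    if cam=='top':
        for n,z in(('stone_1',.028),('holder',.02),('pan',.022),('clamp',.032)):
            for r in finder.outline_of(cam,n)[:4]:
                print(n,round(r['confidence'],2),r['pixels'].sum(),rect(c,r['pixels'],z))
E
python3 a.py
```

```text
[ 0.1845 -0.5964  0.2386] [[ 0.9554  0.2953 -0.0003]
 [ 0.2953 -0.9554  0.0021]
 [ 0.0004 -0.0021 -1.    ]] [ 0.6405 -1.1919 -0.7463] 1.0001611666557244 0.0
top pan [ 0.508 -0.07   0.004] 0.89
top stone_1 [ 0.537 -0.218  0.027] 0.78
top stone_1 [0.544 0.012 0.03 ] 0.58
top holder [0.517 0.277 0.022] 0.81
top holder [ 0.54  -0.221  0.027] 0.48
top rods [0.515 0.272 0.019] 0.94
top clamp [0.545 0.012 0.032] 0.23
top clamp_knob [ 0.509 -0.07   0.009] 0.63
top jug [0.75  0.226 0.05 ] 0.84
top spoon [0.57  0.532 0.008] 0.76
top measure [0.415 0.528 0.029] 0.68
top timer [ 0.508 -0.071  0.007] 0.73
top timer [ 0.635 -0.434  0.034] 0.71
top timer [0.751 0.225 0.05 ] 0.61
top timer [0.42  0.249 0.034] 0.56
stone_1 0.95 491 [543.5 -97.5 155.1  53.7  -2.8]
stone_1 0.81 508 [543.9  12.8 156.1  54.9  -5.1]
stone_1 0.67 486 [ 540.  -215.3  156.7   58.3   -3.3]
stone_1 0.33 125 [422.4 249.5  44.4  39.5 -77.2]
holder 0.7 1700 [520.2 278.3 297.8  88.7  15.6]
pan 0.56 6566 [ 511.3 -100.7  454.2  329.7   86.3]
clamp 0.64 122 [420.4 250.   43.6  37.4 -69.9]
side pan [ 0.467 -0.139 -0.003] 0.63
side stone_1 [ 0.542 -0.24   0.026] 0.75
side stone_1 [ 0.544 -0.007  0.027] 0.69
side stone_1 [ 0.546 -0.124  0.029] 0.61
side holder [0.513 0.257 0.02 ] 0.89
side rods [0.515 0.255 0.019] 0.79
side rods [0.554 0.511 0.001] 0.42
side clamp [0.42  0.237 0.031] 0.58
side clamp [ 0.546 -0.012  0.032] 0.52
side clamp_knob [0.423 0.241 0.028] 0.37
side jug [0.74  0.205 0.051] 0.67
side spoon [0.556 0.512 0.004] 0.61
side spoon [0.516 0.258 0.015] 0.31
side measure [0.417 0.525 0.021] 0.46
side timer [ 0.64  -0.466  0.032] 0.59
```

View pics/top0.png

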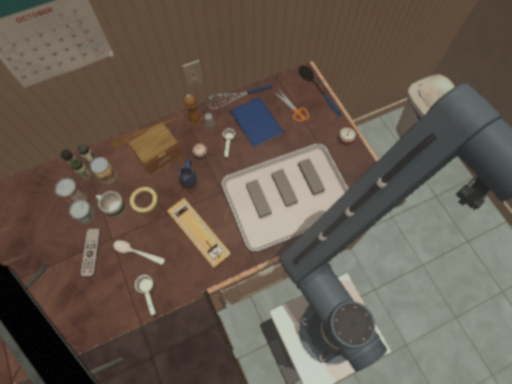

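View pics/side0.png

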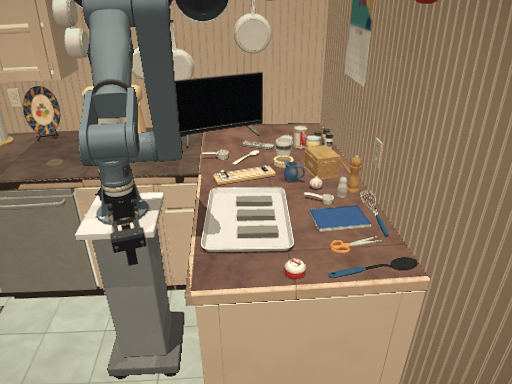

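```bash
python3 - <<'E'
from h import *
np.set_printoptions(precision=4,suppress=True)
s=bot.read_state();tcp=np.array(s['position']);R=np.array(s['tcp_rot'])
for cam in('top','side','wrist'):
    c=snap(cam,cam+'1.png')
    print(cam,c['camera_matrix'],c['k1'],'pos',-np.array(c['R']).T@np.array(c['t']),c['R'])
    print('tips',w2pix(c,[tcp+R@np.array([0,y,.017]) for y in(-.05,0,.05)]), 'base',w2pix(c,[[0,0,0],[.5,0,0],[.5,.3,0]]))
E
```

```text
top [[380.8327   0.     252.4603]
 [  0.     380.8327 194.9402]
 [  0.       0.       1.    ]] -0.0275958654937963 pos [0.0442 0.2681 1.3927] [[-0.4244 -0.9055 -0.0028]
 [-0.8349  0.3925 -0.3859]
 [ 0.3506 -0.1615 -0.9225]]
tips [[460.0414 202.6988]
 [468.7875 193.3679]
 [477.3309 184.2385]] base [[329.1115 330.4127]
 [266.0823 208.166 ]
 [194.7319 239.7195]]
side [[393.7962   0.     256.3766]
 [  0.     393.7962 191.1468]
 [  0.       0.       1.    ]] -0.07305685478966227 pos [ 0.4423 -1.4318  0.8325] [[ 0.9966 -0.0824 -0.0021]
 [-0.0406 -0.4688 -0.8824]
 [ 0.0717  0.8795 -0.4705]]
tips [[128.1664 241.8403]
 [130.2291 252.3719]
 [132.4818 263.7836]] base [[122.1217 210.7577]
 [242.424  205.6675]
 [239.2731 174.8187]]
wrist [[327.3473   0.     256.1045]
 [  0.     327.3473 191.2179]
 [  0.       0.       1.    ]] -0.07505862056245172 pos [ 0.2483 -0.5778  0.3856] [[ 0.2943 -0.9557  0.0002]
 [-0.9261 -0.2851  0.2473]
 [-0.2362 -0.073  -0.9689]]
tips [[162.3625 236.2379]
 [255.4647 236.4153]
 [348.596  236.0344]] base [[-167.1994  170.815 ]
 [ -43.878  -118.1244]
 [ 360.2578  270.0094]]
```

Request:
play_rows([
  [[0.495, -0.535, -0.16, 0, 0, 20], [0.495, -0.535, -0.16, 0, 0, 20], [0.495, -0.535, -0.16, 0, 0, 20], [0.495, -0.535, -0.16, 0, 0, 20], [0.495, -0.535, -0.16, 0, 0, 20], [0.495, -0.535, -0.16, 0, 0, 20], [0.495, -0.535, -0.16, 0, 0, 20], [0.495, -0.535, -0.16, 0, 0, 20]],
])

```text
time_s: 2.12
position: [0.3257, -0.3016, 0.3116]
tcp_rot: [[0.999, -0.05, 0.0], [-0.05, -0.999, -0.0], [0.0, 0.0, -1.0]]
force: [1.4, -1.3, -0.5]
opening: 1.0
grasp_force: 0.0
```

Request:
play_rows([
  [[0.156, -0.37, -0.085, 0, 0, 0], [0.156, -0.37, -0.085, 0, 0, 0], [0.156, -0.37, -0.085, 0, 0, 0], [0.156, -0.37, -0.085, 0, 0, 0], [0.156, -0.37, -0.085, 0, 0, 0], [0.156, -0.37, -0.085, 0, 0, 0], [0.156, -0.37, -0.085, 0, 0, 0], [0.156, -0.37, -0.085, 0, 0, 0]],
])

```text
time_s: 2.78
position: [0.467, -0.0075, 0.3809]
tcp_rot: [[0.999, -0.049, 0.001], [-0.049, -0.999, -0.0], [0.001, 0.0, -1.0]]
force: [1.0, -0.5, 0.1]
opening: 1.0
grasp_force: 0.0
```

Request:
play_rows([
  [[0.01, -0.05, 0, 0, 0, 0], [0.01, -0.05, 0, 0, 0, 0], [0.01, -0.05, 0, 0, 0, 0]],
])

```text
time_s: 3.03
position: [0.4792, 0.0425, 0.3801]
tcp_rot: [[0.999, -0.044, 0.0], [-0.044, -0.999, 0.0], [0.0, -0.0, -1.0]]
force: [0.3, -0.2, -0.6]
opening: 1.001
grasp_force: 0.0
```

```bash
cat > b.py <<'E'
from h import *
import sys
np.set_printoptions(precision=4,suppress=True)
s=bot.read_state();print(s['position'],s['time_s'],np.array(s['tcp_rot'])[:,0],s['force'])
for cam in('wrist','side'):
    c=snap(cam,cam+'2.png')
    for n,z in(('stone_1',.028),('holder',.02),('pan',.022),('clamp',.032)):
        for r in finder.outline_of(cam,n)[:3]:
            print(cam,n,round(r['confidence'],2),r['pixels'].sum(),rect(c,r['pixels'],z))
    for n in('clamp_knob','rods'):
        for r in finder.recognise(cam,n)[:2]: print(cam,n,np.round(r['at'],4),round(r['confidence'],2))
E
python3 b.py
```

```text
[0.4792 0.0425 0.3801] 3.0333 [ 0.999  -0.0439  0.0002] [ 0.2859 -0.2151 -0.6091]
wrist stone_1 0.8 3882 [ 541.5 -215.8  151.6   62.    -3.3]
wrist stone_1 0.78 3683 [544.8 -98.7 149.6  55.5  -3.2]
wrist stone_1 0.65 3451 [546.5  11.1 149.6  51.5  -3.8]
wrist holder 0.58 10016 [521.7 272.4 290.1  89.4  15.3]
wrist pan 0.9 49925 [ 511.4 -101.3  456.2  330.3   86.6]
wrist pan 0.26 3339 [546.4  11.1 151.3  50.   -2.9]
wrist clamp 0.81 725 [422.4 245.7  51.6  39.5 -74.8]
wrist clamp_knob [0.427  0.2409 0.0319] 0.69
wrist rods [0.5322 0.2744 0.0209] 0.71
side stone_1 0.93 390 [545.7 -12.7 147.4  84.3  -4.9]
side stone_1 0.91 528 [ 541.5 -242.2  152.8   77.8   -4.9]
side stone_1 0.65 426 [ 544.9 -123.7  146.5   89.4   -5. ]
side holder 0.63 653 [521.8 258.  289.3 140.6  10.6]
side pan 0.97 3900 [ 513.7 -113.7  467.8  330.4   86.5]
side clamp_knob [0.4226 0.242  0.0303] 0.45
side rods [0.5125 0.2534 0.0194] 0.96
```

View pics/wrist2.png

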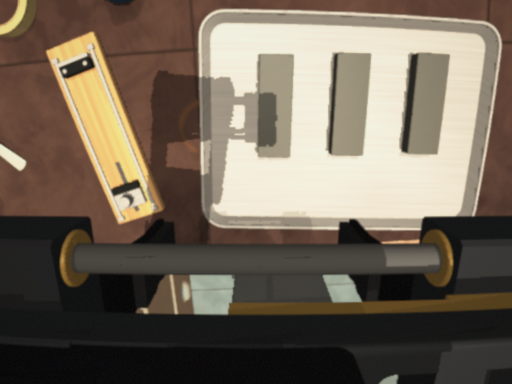

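Request:
play_rows([
  [[0.067, 0.0285, 0.03, 0, 0, 0.9], [0.067, 0.0285, 0.07, 0, 0, 0.9], [0.067, 0.0285, 0.11, 0, 0, 0.9], [0.067, 0.0285, 0.15, 0, 0, 0.9], [0.067, 0.0285, 0.19, 0, 0, 0.9], [0.067, 0.0285, 0.23, 0, 0, 0.9], [0.067, 0.0285, 0.27, 0, 0, 0.9], [0.067, 0.0285, 0.3, 0, 0, 0.9]],
], fingers=0.075)

```text
time_s: 4.4
position: [0.5449, 0.008, 0.0784]
tcp_rot: [[0.998, -0.065, 0.001], [-0.065, -0.998, -0.0], [0.001, 0.0, -1.0]]
force: [0.4, -0.0, -0.5]
opening: 0.866
grasp_force: 0.0
```

Request:
play_rows([
  [[0, 0, 0, 0, 0, 0], [0, 0, 0, 0, 0, 0], [0, 0, 0, 0, 0, 0]],
])

```text
time_s: 4.65
position: [0.5461, 0.0079, 0.0818]
tcp_rot: [[0.998, -0.065, 0.003], [-0.065, -0.998, -0.001], [0.003, 0.0, -1.0]]
force: [-1.1, -0.1, 0.5]
opening: 0.861
grasp_force: 0.0
```

```bash
python3 - <<'E'
from h import *
s=bot.read_state();print(s['position'],s['time_s'],np.array(s['tcp_rot']),s['force'])
c=snap('wrist','wrist3.png')
for n in('stone_1',):
  for r in finder.outline_of('wrist',n)[:3]: print(n,round(r['confidence'],2),rect(c,r['pixels'],.028))
E
```

```text
[0.54613991 0.00786548 0.08178985] 4.65 [[ 9.97891611e-01 -6.48272573e-02  3.12402505e-03]
 [-6.48257949e-02 -9.97896435e-01 -5.67232227e-04]
 [ 3.15422556e-03  3.63518874e-04 -9.99994959e-01]] [-1.05795133 -0.14896172  0.54648161]
stone_1 0.98 [570.  -98.8  99.7  58.6  -3.6]
stone_1 0.93 [574.2   9.1  94.4  50.3  -3.8]
```

View pics/wrist3.png

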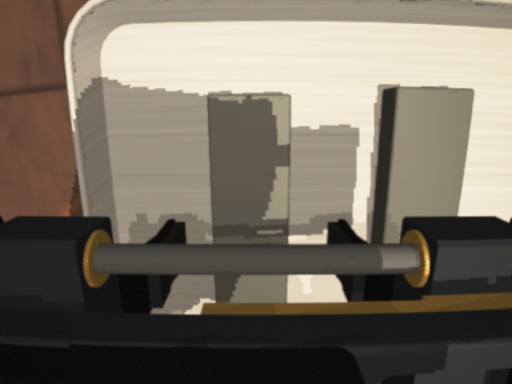

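Request:
play_rows([
  [[0, -0.003, 0.02, 0, 0, 0], [0, -0.003, 0.04, 0, 0, 0], [0, -0.003, 0.05, 0, 0, 0], [0, -0.003, 0.056, 0, 0, 0], [0, -0.003, 0.056, 0, 0, 0], [0, -0.003, 0.056, 0, 0, 0]],
])

```text
time_s: 5.25
position: [0.5456, 0.0109, 0.0253]
tcp_rot: [[0.998, -0.065, 0.002], [-0.065, -0.998, -0.0], [0.002, 0.0, -1.0]]
force: [0.3, -0.5, 0.3]
opening: 0.866
grasp_force: 0.0
```

Request:
play_rows([
  [[0, 0, 0, 0, 0, 0], [0, 0, 0, 0, 0, 0], [0, 0, 0, 0, 0, 0], [0, 0, 0, 0, 0, 0], [0, 0, 0, 0, 0, 0], [0, 0, 0, 0, 0, 0]],
], fingers=0.045)

```text
time_s: 5.75
position: [0.5449, 0.0112, 0.0243]
tcp_rot: [[0.998, -0.065, 0.0], [-0.065, -0.998, 0.0], [0.0, -0.0, -1.0]]
force: [-0.1, -1.2, 3.3]
opening: 0.574
grasp_force: 30.0
```

Request:
play_rows([
  [[0, 0, 0.001, 0, 0, 0], [0, 0, 0.001, 0, 0, 0], [0, 0, 0.001, 0, 0, 0]],
])

```text
time_s: 6.0
position: [0.5449, 0.0112, 0.0243]
tcp_rot: [[0.998, -0.065, 0.001], [-0.065, -0.998, -0.0], [0.001, -0.0, -1.0]]
force: [-1.4, 0.5, 10.3]
opening: 0.572
grasp_force: 30.0
```

Request:
play_rows([
  [[-0.005, 0, 0, 0, 0, 0], [-0.01, 0, 0, 0, 0, 0], [-0.015, 0, 0, 0, 0, 0], [-0.02, 0, 0, 0, 0, 0]],
])

```text
time_s: 6.33
position: [0.5281, 0.0117, 0.0243]
tcp_rot: [[0.998, -0.065, 0.007], [-0.065, -0.998, -0.001], [0.008, 0.001, -1.0]]
force: [3.3, -0.6, 5.5]
opening: 0.572
grasp_force: 30.0
```

Request:
play_rows([
  [[-0.005, 0, 0, 0, 0, 0], [-0.01, 0, 0, 0, 0, 0], [-0.015, 0, 0, 0, 0, 0], [-0.02, 0, 0, 0, 0, 0]],
])

```text
time_s: 6.67
position: [0.5083, 0.0129, 0.0243]
tcp_rot: [[0.998, -0.065, 0.008], [-0.065, -0.998, -0.001], [0.008, 0.001, -1.0]]
force: [3.3, -1.2, 6.8]
opening: 0.571
grasp_force: 30.0
```

Request:
play_rows([
  [[-0.005, 0, 0, 0, 0, 0], [-0.01, 0, 0, 0, 0, 0], [-0.015, 0, 0, 0, 0, 0], [-0.02, 0, 0, 0, 0, 0]],
])

```text
time_s: 7.0
position: [0.4886, 0.0141, 0.0243]
tcp_rot: [[0.998, -0.065, 0.008], [-0.065, -0.998, -0.002], [0.009, 0.001, -1.0]]
force: [4.5, -0.2, 6.8]
opening: 0.571
grasp_force: 30.0
```

Request:
play_rows([
  [[-0.001, 0, -0.0005, 0, 0, 0], [-0.001, 0, -0.001, 0, 0, 0]],
])

```text
time_s: 7.17
position: [0.4844, 0.0149, 0.0243]
tcp_rot: [[0.998, -0.065, 0.001], [-0.065, -0.998, -0.0], [0.001, 0.0, -1.0]]
force: [0.8, -0.3, -1.8]
opening: 0.567
grasp_force: 30.0
```

Request:
play_rows([
  [[0, 0, 0, 0, 0, 0], [0, 0, 0, 0, 0, 0], [0, 0, 0, 0, 0, 0], [0, 0, 0, 0, 0, 0], [0, 0, -0.03, 0, 0, 0], [0, 0, -0.055, 0, 0, 0], [0, 0, -0.055, 0, 0, 0]],
], fingers=0.075)

```text
time_s: 7.75
position: [0.4859, 0.0148, 0.0819]
tcp_rot: [[0.998, -0.065, 0.006], [-0.065, -0.998, -0.001], [0.006, 0.001, -1.0]]
force: [0.2, -0.3, -0.2]
opening: 0.857
grasp_force: 0.0
```

Request:
play_rows([
  [[0.02, 0.035, 0, 0, 0, 0], [0.042, 0.07, 0, 0, 0, 0], [0.06, 0.1, 0, 0, 0, 0], [0.068, 0.112, 0, 0, 0, 0], [0.068, 0.112, 0, 0, 0, 0], [0.068, 0.112, 0, 0, 0, 0]],
])

```text
time_s: 8.25
position: [0.5435, -0.101, 0.0783]
tcp_rot: [[0.998, -0.067, -0.002], [-0.067, -0.998, 0.001], [-0.002, -0.001, -1.0]]
force: [-1.2, 0.3, 0.0]
opening: 0.861
grasp_force: 0.0
```

```bash
cat > w.py <<'E'
from h import *
np.set_printoptions(precision=4,suppress=True)
s=bot.read_state();print(s['position'],s['time_s'],np.array(s['tcp_rot'])[:,0])
c=snap('wrist')
for r in finder.outline_of('wrist','stone_1')[:4]:
    q=rect(c,r['pixels'],.028);p=s['position'][0]*1000
    print(round(r['confidence'],2),q,'y at tcp x',q[1]+np.tan(np.radians(q[4]))*(p-q[0]),'far end',q[0]+q[2]/2)
E
python3 w.py
```

```text
[ 0.5435 -0.101   0.0783] 8.25 [ 0.9978 -0.0665 -0.0023]
0.88 [ 567.8 -217.4   99.4   59.9   -3.3] y at tcp x -215.99905124861002 far end 617.5
0.81 [ 572.7 -103.3   95.    50.2   -3.6] y at tcp x -101.46308859349008 far end 620.2
0.71 [ 599.1 -104.6  340.5  149.5   86.4] y at tcp x -988.2869549167691 far end 769.35
0.56 [549.4   5.5  58.5  33.3  86.2] y at tcp x -83.28165057737951 far end 578.65
```

Well aligned. Go down, grip, press, draw.

Request:
play_rows([
  [[0, 0, 0.02, 0, 0, 0], [0, 0, 0.04, 0, 0, 0], [0, 0, 0.05, 0, 0, 0], [0, 0, 0.056, 0, 0, 0], [0, 0, 0.056, 0, 0, 0], [0, 0, 0.056, 0, 0, 0]],
])

```text
time_s: 8.85
position: [0.5442, -0.1004, 0.0231]
tcp_rot: [[0.998, -0.064, -0.001], [-0.064, -0.998, 0.0], [-0.001, -0.0, -1.0]]
force: [0.7, -0.8, -0.3]
opening: 0.862
grasp_force: 0.0
```

Request:
play_rows([
  [[0, 0, 0, 0, 0, 0], [0, 0, 0, 0, 0, 0], [0, 0, 0, 0, 0, 0], [0, 0, 0, 0, 0, 0], [0, 0, 0, 0, 0, 0], [0, 0, 0, 0, 0, 0]],
], fingers=0.045)

```text
time_s: 9.35
position: [0.5447, -0.1013, 0.0235]
tcp_rot: [[0.998, -0.065, 0.001], [-0.065, -0.998, -0.0], [0.001, 0.0, -1.0]]
force: [-1.0, 0.6, 2.0]
opening: 0.571
grasp_force: 30.0
```

Request:
play_rows([
  [[0, 0, 0.001, 0, 0, 0], [0, 0, 0.001, 0, 0, 0], [0, 0, 0.001, 0, 0, 0]],
])

```text
time_s: 9.6
position: [0.5447, -0.1012, 0.0235]
tcp_rot: [[0.998, -0.065, 0.001], [-0.065, -0.998, -0.0], [0.001, 0.0, -1.0]]
force: [-1.9, 0.2, 9.4]
opening: 0.569
grasp_force: 30.0
```

Request:
play_rows([
  [[-0.005, 0, 0, 0, 0, 0], [-0.01, 0, 0, 0, 0, 0], [-0.015, 0, 0, 0, 0, 0], [-0.02, 0, 0, 0, 0, 0]],
])

```text
time_s: 9.93
position: [0.5284, -0.1014, 0.0235]
tcp_rot: [[0.998, -0.066, 0.009], [-0.066, -0.998, -0.003], [0.009, 0.003, -1.0]]
force: [4.8, -0.9, 5.6]
opening: 0.573
grasp_force: 30.0
```

Request:
play_rows([
  [[-0.005, 0, 0, 0, 0, 0], [-0.01, 0, 0, 0, 0, 0], [-0.015, 0, 0, 0, 0, 0], [-0.02, 0, 0, 0, 0, 0]],
])

```text
time_s: 10.27
position: [0.5088, -0.1004, 0.0235]
tcp_rot: [[0.998, -0.066, 0.01], [-0.066, -0.998, -0.004], [0.01, 0.003, -1.0]]
force: [5.1, -0.5, 6.4]
opening: 0.575
grasp_force: 30.0
```

Request:
play_rows([
  [[-0.005, 0, 0, 0, 0, 0], [-0.01, 0, 0, 0, 0, 0], [-0.015, 0, 0, 0, 0, 0], [-0.02, 0, 0, 0, 0, 0]],
])

```text
time_s: 10.6
position: [0.4891, -0.0992, 0.0235]
tcp_rot: [[0.998, -0.066, 0.01], [-0.066, -0.998, -0.004], [0.01, 0.003, -1.0]]
force: [5.3, -0.5, 5.8]
opening: 0.574
grasp_force: 30.0
```

Request:
play_rows([
  [[-0.001, 0, -0.0005, 0, 0, 0], [-0.001, 0, -0.001, 0, 0, 0]],
])

```text
time_s: 10.77
position: [0.4845, -0.0978, 0.0235]
tcp_rot: [[0.998, -0.065, 0.002], [-0.065, -0.998, -0.001], [0.002, 0.001, -1.0]]
force: [1.7, -0.4, -0.6]
opening: 0.573
grasp_force: 30.0
```

Request:
play_rows([
  [[0, 0, 0, 0, 0, 0], [0, 0, 0, 0, 0, 0], [0, 0, 0, 0, 0, 0], [0, 0, 0, 0, 0, 0], [0, 0, -0.03, 0, 0, 0], [0, 0, -0.055, 0, 0, 0], [0, 0, -0.055, 0, 0, 0]],
], fingers=0.075)

```text
time_s: 11.35
position: [0.4853, -0.0977, 0.0809]
tcp_rot: [[0.998, -0.065, 0.005], [-0.065, -0.998, -0.002], [0.005, 0.002, -1.0]]
force: [0.4, -0.1, -0.4]
opening: 0.853
grasp_force: 0.0
```

Request:
play_rows([
  [[0.02, 0.035, 0, 0, 0, 0], [0.042, 0.07, 0, 0, 0, 0], [0.06, 0.1, 0, 0, 0, 0], [0.066, 0.116, 0, 0, 0, 0], [0.066, 0.116, 0, 0, 0, 0], [0.066, 0.116, 0, 0, 0, 0]],
])

```text
time_s: 11.85
position: [0.5412, -0.2175, 0.0772]
tcp_rot: [[0.998, -0.067, -0.002], [-0.067, -0.998, 0.001], [-0.002, -0.001, -1.0]]
force: [-0.6, 0.6, -0.5]
opening: 0.865
grasp_force: 0.0
```

```bash
python3 w.py
```

```text
[ 0.5412 -0.2175  0.0772] 11.85 [ 0.9978 -0.0666 -0.0017]
0.74 [ 570.2 -222.6   95.5   51.    -3.2] y at tcp x -220.98024689131728 far end 617.95
0.56 [ 547.8 -107.2   58.6   33.1   86.2] y at tcp x -206.1372793039017 far end 577.0999999999999
```

Request:
play_rows([
  [[0.001, 0.003, 0.02, 0, 0, 0], [0.001, 0.003, 0.04, 0, 0, 0], [0.001, 0.003, 0.05, 0, 0, 0], [0.001, 0.003, 0.056, 0, 0, 0], [0.001, 0.003, 0.056, 0, 0, 0], [0.001, 0.003, 0.056, 0, 0, 0]],
])

```text
time_s: 12.45
position: [0.5425, -0.2193, 0.0221]
tcp_rot: [[0.998, -0.064, -0.001], [-0.064, -0.998, 0.001], [-0.001, -0.0, -1.0]]
force: [0.4, -0.8, 0.0]
opening: 0.864
grasp_force: 0.0
```

Request:
play_rows([
  [[0, 0, 0, 0, 0, 0], [0, 0, 0, 0, 0, 0], [0, 0, 0, 0, 0, 0], [0, 0, 0, 0, 0, 0], [0, 0, 0, 0, 0, 0], [0, 0, 0, 0, 0, 0]],
], fingers=0.045)

```text
time_s: 12.95
position: [0.5428, -0.2203, 0.0223]
tcp_rot: [[0.998, -0.065, 0.0], [-0.065, -0.998, -0.0], [0.0, 0.0, -1.0]]
force: [-0.2, -0.0, 1.2]
opening: 0.572
grasp_force: 30.0
```

Request:
play_rows([
  [[0, 0, 0.001, 0, 0, 0], [0, 0, 0.001, 0, 0, 0], [0, 0, 0.001, 0, 0, 0]],
])

```text
time_s: 13.2
position: [0.5428, -0.2203, 0.0222]
tcp_rot: [[0.998, -0.065, 0.0], [-0.065, -0.998, -0.0], [0.0, 0.0, -1.0]]
force: [-1.6, 0.1, 7.6]
opening: 0.571
grasp_force: 30.0
```

Request:
play_rows([
  [[-0.005, 0, 0, 0, 0, 0], [-0.01, 0, 0, 0, 0, 0], [-0.015, 0, 0, 0, 0, 0], [-0.02, 0, 0, 0, 0, 0]],
])

```text
time_s: 13.53
position: [0.5248, -0.2203, 0.0223]
tcp_rot: [[0.998, -0.065, 0.005], [-0.065, -0.998, -0.003], [0.005, 0.003, -1.0]]
force: [2.7, 0.1, 5.3]
opening: 0.576
grasp_force: 30.0
```

Request:
play_rows([
  [[-0.005, 0, 0, 0, 0, 0], [-0.01, 0, 0, 0, 0, 0], [-0.015, 0, 0, 0, 0, 0], [-0.02, 0, 0, 0, 0, 0]],
])

```text
time_s: 13.87
position: [0.5049, -0.2191, 0.0223]
tcp_rot: [[0.998, -0.066, 0.005], [-0.066, -0.998, -0.003], [0.005, 0.003, -1.0]]
force: [4.2, -0.4, 5.9]
opening: 0.569
grasp_force: 30.0
```

Request:
play_rows([
  [[-0.005, 0, 0, 0, 0, 0], [-0.01, 0, 0, 0, 0, 0], [-0.015, 0, 0, 0, 0, 0], [-0.02, 0, 0, 0, 0, 0]],
])

```text
time_s: 14.2
position: [0.485, -0.218, 0.0223]
tcp_rot: [[0.998, -0.066, 0.005], [-0.066, -0.998, -0.004], [0.006, 0.003, -1.0]]
force: [3.7, 0.2, 6.3]
opening: 0.574
grasp_force: 30.0
```

Request:
play_rows([
  [[-0.001, 0, -0.0005, 0, 0, 0], [-0.001, 0, -0.001, 0, 0, 0]],
])

```text
time_s: 14.37
position: [0.4818, -0.2167, 0.0223]
tcp_rot: [[0.998, -0.065, 0.001], [-0.065, -0.998, -0.001], [0.001, 0.001, -1.0]]
force: [0.7, -0.7, -0.5]
opening: 0.574
grasp_force: 30.0
```

Request:
play_rows([
  [[0, 0, 0.001, 0, 0, 0], [0, 0, 0.002, 0, 0, 0], [0.003, 0, 0.002, 0, 0, 0], [0.006, 0, 0.002, 0, 0, 0], [0.008, 0, 0.002, 0, 0, 0]],
])

```text
time_s: 14.78
position: [0.4871, -0.216, 0.0222]
tcp_rot: [[0.998, -0.063, -0.005], [-0.063, -0.998, 0.002], [-0.005, -0.001, -1.0]]
force: [-9.0, -0.3, 24.5]
opening: 0.574
grasp_force: 30.0
```

Request:
play_rows([
  [[0, 0, -0.001, 0, 0, 0], [0, 0, -0.002, 0, 0, 0], [0, 0, -0.002, 0, 0, 0]],
])

```text
time_s: 15.03
position: [0.489, -0.2163, 0.0222]
tcp_rot: [[0.998, -0.065, -0.002], [-0.065, -0.998, 0.001], [-0.002, -0.001, -1.0]]
force: [-2.3, 0.8, 7.1]
opening: 0.572
grasp_force: 30.0
```

Request:
play_rows([
  [[0, 0, 0, 0, 0, 0], [0, 0, 0, 0, 0, 0], [0, 0, 0, 0, 0, 0], [0, 0, 0, 0, 0, 0], [0, 0, -0.03, 0, 0, 0], [0, 0, -0.055, 0, 0, 0], [0, 0, -0.055, 0, 0, 0]],
], fingers=0.075)

```text
time_s: 15.62
position: [0.4921, -0.2183, 0.0803]
tcp_rot: [[0.998, -0.065, 0.006], [-0.065, -0.998, -0.004], [0.006, 0.004, -1.0]]
force: [1.3, -0.5, -0.0]
opening: 0.854
grasp_force: 0.0
```

Request:
play_rows([
  [[-0.005, -0.035, 0, 0, 0, 0], [-0.01, -0.07, 0, 0, 0, 0], [-0.013, -0.1, 0, 0, 0, 0], [-0.013, -0.118, 0, 0, 0, 0], [-0.013, -0.118, 0, 0, 0, 0], [-0.013, -0.118, 0, 0, 0, 0]],
])

```text
time_s: 16.12
position: [0.4845, -0.0974, 0.0767]
tcp_rot: [[0.998, -0.062, -0.0], [-0.062, -0.998, 0.0], [-0.0, 0.0, -1.0]]
force: [-0.7, -0.6, -1.4]
opening: 0.858
grasp_force: 0.0
```

```bash
python3 w.py
```

```text
[ 0.4845 -0.0974  0.0767] 16.1167 [ 0.998  -0.0625 -0.0004]
0.95 [ 512.2 -213.5  102.3   60.5   -3.1] y at tcp x -212.00041601827792 far end 563.35
0.91 [517.4   7.7  86.3  60.   -3.8] y at tcp x 9.884486619512243 far end 560.55
0.59 [ 512.9 -100.6   93.2   50.4   -3.5] y at tcp x -98.86365285734745 far end 559.5
```

Request:
play_rows([
  [[0, 0.001, 0.02, 0, 0, 0], [0, 0.001, 0.04, 0, 0, 0], [0, 0.001, 0.05, 0, 0, 0], [0, 0.001, 0.055, 0, 0, 0], [0, 0.001, 0.055, 0, 0, 0], [0, 0.001, 0.055, 0, 0, 0]],
])

```text
time_s: 16.72
position: [0.4847, -0.0999, 0.022]
tcp_rot: [[0.998, -0.066, 0.0], [-0.066, -0.998, -0.0], [0.0, 0.0, -1.0]]
force: [0.8, -0.1, -0.7]
opening: 0.865
grasp_force: 0.0
```

Request:
play_rows([
  [[0, 0, 0, 0, 0, 0], [0, 0, 0, 0, 0, 0], [0, 0, 0, 0, 0, 0], [0, 0, 0, 0, 0, 0], [0, 0, 0, 0, 0, 0], [0, 0, 0, 0, 0, 0]],
], fingers=0.045)

```text
time_s: 17.22
position: [0.4846, -0.099, 0.0224]
tcp_rot: [[0.998, -0.065, 0.0], [-0.065, -0.998, 0.0], [0.0, -0.0, -1.0]]
force: [0.6, 2.0, 3.0]
opening: 0.572
grasp_force: 30.0
```

Request:
play_rows([
  [[0, 0, 0.0005, 0, 0, 0], [0, 0, 0.001, 0, 0, 0], [0.003, 0, 0.001, 0, 0, 0], [0.006, 0, 0.001, 0, 0, 0], [0.008, 0, 0.001, 0, 0, 0]],
])

```text
time_s: 17.63
position: [0.4873, -0.0984, 0.0223]
tcp_rot: [[0.998, -0.063, -0.011], [-0.063, -0.998, 0.003], [-0.011, -0.002, -1.0]]
force: [-13.2, -2.2, 20.9]
opening: 0.574
grasp_force: 30.0
```

Request:
play_rows([
  [[-0.004, 0, -0.0005, 0, 0, 0], [-0.004, 0, -0.002, 0, 0, 0], [-0.004, 0, -0.01, 0, 0, 0], [-0.004, 0, -0.03, 0, 0, 0], [-0.004, 0, -0.05, 0, 0, 0], [-0.004, 0, -0.05, 0, 0, 0], [-0.004, 0, -0.05, 0, 0, 0], [-0.004, 0, -0.05, 0, 0, 0]],
])

```text
time_s: 18.3
position: [0.4883, -0.0994, 0.0705]
tcp_rot: [[0.998, -0.065, -0.001], [-0.065, -0.998, 0.0], [-0.001, -0.0, -1.0]]
force: [-0.5, -1.3, -3.1]
opening: 0.57
grasp_force: 30.0
```

Request:
play_rows([
  [[0, 0, -0.02, 0, 0, 0], [-0.005, -0.01, -0.055, 0, 0, 0], [-0.01, -0.035, -0.085, 0, 0, 0], [-0.015, -0.06, -0.115, 0, 0, 0], [-0.02, -0.085, -0.145, 0, 0, 0], [-0.025, -0.11, -0.175, 0, 0, 0], [-0.025, -0.135, -0.205, 0, 0, 0], [-0.025, -0.16, -0.235, 0, 0, 0]],
])

```text
time_s: 18.97
position: [0.4723, 0.0631, 0.3059]
tcp_rot: [[0.998, -0.065, -0.004], [-0.065, -0.998, 0.0], [-0.004, -0.0, -1.0]]
force: [1.2, -0.4, -3.4]
opening: 0.569
grasp_force: 30.0
```

Request:
play_rows([
  [[0, -0.03, -0.03, 0, 0, 0], [0, -0.06, -0.06, 0, 0, 0], [0, -0.08, -0.08, 0, 0, 0], [0, -0.09, -0.08, 0, 0, 0], [0, -0.09, -0.08, 0, 0, 0], [0, -0.09, -0.08, 0, 0, 0], [0, -0.09, -0.08, 0, 0, 0]],
])

```text
time_s: 19.55
position: [0.4784, 0.1504, 0.383]
tcp_rot: [[0.998, -0.066, -0.006], [-0.066, -0.998, -0.002], [-0.006, 0.002, -1.0]]
force: [0.5, 0.5, -3.1]
opening: 0.576
grasp_force: 30.0
```

```bash
python3 - <<'E'
from h import *
np.set_printoptions(precision=4,suppress=True)
s=bot.read_state();print(s['position'],s['time_s'],np.array(s['tcp_rot'])[:,0],s['force'])
c=snap('wrist','wrist4.png')
import pickle;pickle.dump(c,open('c4.pkl','wb'))
im=cv2.imread('pics/wrist4.png')
for n,z in(('holder',.02),('clamp',.032)):
    for r in finder.outline_of('wrist',n)[:2]: print(n,round(r['confidence'],2),rect(c,r['pixels'],z))
for r in finder.recognise('wrist','clamp_knob')[:2]: print(r)
cx,cy,a=.5205,.276,np.radians(15.4)
P=lambda x,y,z:[cx+x*np.cos(a)-y*np.sin(a),cy+x*np.sin(a)+y*np.cos(a),z]
S=3;u0,v0=100,0
crop=cv2.resize(im[0:200,40:300],None,fx=S,fy=S,interpolation=cv2.INTER_CUBIC)
def line(pts,col):
    p=(w2pix(c,pts)-[40,0]+.5)*S-.5
    cv2.polylines(crop,[np.round(p).astype(int)],False,col,1)
line([P(-.145,-.041,.02),P(.145,-.041,.02),P(.145,.041,.02),P(-.145,.041,.02),P(-.145,-.041,.02)],(0,0,255))
for y in(-.03,.03): line([P(-.095,y,.025),P(.095,y,.025)],(255,0,0))
line([P(.095,-.023,.032),P(.095,.023,.032)],(0,255,0))
cv2.imwrite('pics/w4c.png',crop)
E
```

```text
[0.4784 0.1504 0.383 ] 19.55 [ 0.9978 -0.0658 -0.0063] [ 0.4684  0.4823 -3.1024]
holder 0.61 [522.  273.8 288.9  85.2  15. ]
clamp 0.8 [420.1 254.3  38.1  32.   12.5]
{'at': [0.4282, 0.2531, 0.0329], 'confidence': 0.73}
```

View pics/w4c.png

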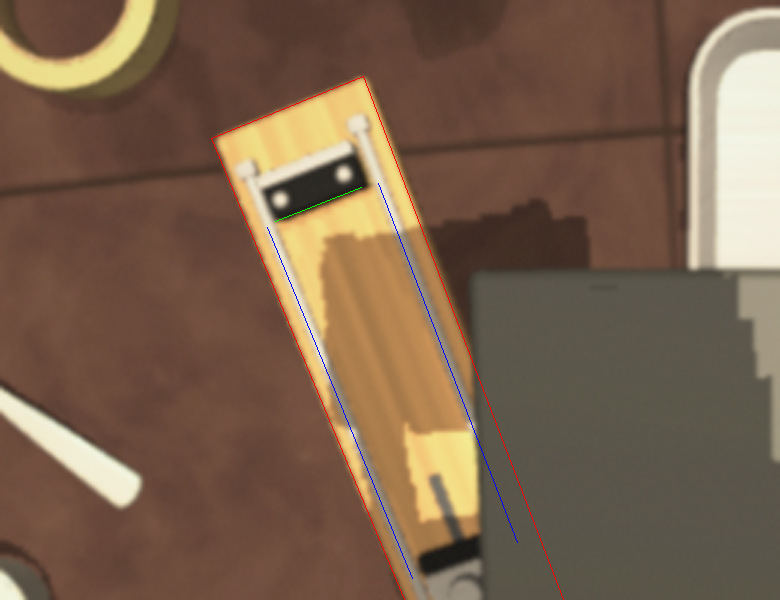

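Request:
play_rows([
  [[0.005, 0.03, 0.025, 0, 0, 0], [0.01, 0.06, 0.05, 0, 0, 0], [0.015, 0.09, 0.08, 0, 0, 0], [0.02, 0.12, 0.11, 0, 0, 0], [0.025, 0.15, 0.135, 0, 0, 0], [0.025, 0.18, 0.16, 0, 0, 0], [0.025, 0.21, 0.185, 0, 0, 0], [0.025, 0.235, 0.215, 0, 0, 0]],
])

```text
time_s: 20.42
position: [0.4901, -0.0876, 0.1706]
tcp_rot: [[0.998, -0.067, 0.003], [-0.067, -0.998, -0.002], [0.003, 0.001, -1.0]]
force: [1.8, -0.0, -3.2]
opening: 0.569
grasp_force: 30.0
```

Request:
play_rows([
  [[0, 0.01, 0.04, 0, 0, 0], [0, 0.015, 0.08, 0, 0, 0], [0, 0.015, 0.11, 0, 0, 0], [0, 0.015, 0.13, 0, 0, 0], [0, 0.015, 0.138, 0, 0, 0], [0, 0.015, 0.138, 0, 0, 0], [0, 0.015, 0.138, 0, 0, 0]],
])

```text
time_s: 21.0
position: [0.4891, -0.1, 0.0333]
tcp_rot: [[0.998, -0.065, 0.001], [-0.065, -0.998, -0.0], [0.001, 0.0, -1.0]]
force: [0.1, -0.3, -2.7]
opening: 0.575
grasp_force: 30.0
```

Request:
play_rows([
  [[0, 0, 0.004, 0, 0, 0], [0, 0, 0.007, 0, 0, 0], [0, 0, 0.009, 0, 0, 0], [0, 0, 0.0105, 0, 0, 0], [0, 0, 0.0112, 0, 0, 0], [0, 0, 0.0112, 0, 0, 0]],
])

```text
time_s: 21.5
position: [0.4889, -0.0996, 0.0225]
tcp_rot: [[0.998, -0.065, 0.001], [-0.065, -0.998, -0.0], [0.001, 0.0, -1.0]]
force: [0.9, 0.2, 1.4]
opening: 0.571
grasp_force: 30.0
```

Request:
play_rows([
  [[0, 0, 0, 0, 0, 0], [0, 0, 0, 0, 0, 0], [0, 0, 0, 0, 0, 0], [0, 0, -0.005, 0, 0, 0], [0, 0, -0.0095, 0, 0, 0], [0, 0, -0.0095, 0, 0, 0], [0, 0, -0.0095, 0, 0, 0]],
], fingers=0.062)

```text
time_s: 22.08
position: [0.4888, -0.0996, 0.0318]
tcp_rot: [[0.998, -0.065, 0.001], [-0.065, -0.998, -0.0], [0.001, 0.0, -1.0]]
force: [-0.6, -0.1, -0.4]
opening: 0.713
grasp_force: 0.0
```

Request:
play_rows([
  [[0, 0, 0, 0, 0, 0], [0, 0, 0, 0, 0, 0], [0, 0, 0, 0, 0, 0], [0, 0, 0, 0, 0, 0], [0, 0, 0, 0, 0, 0]],
], fingers=0.045)

```text
time_s: 22.5
position: [0.4884, -0.0995, 0.0313]
tcp_rot: [[0.998, -0.065, -0.0], [-0.065, -0.998, 0.0], [-0.0, -0.0, -1.0]]
force: [-1.1, -0.9, 0.2]
opening: 0.572
grasp_force: 30.0
```

Request:
play_rows([
  [[0, 0, -0.002, 0, 0, 0], [0, 0, -0.015, 0, 0, 0], [0, 0, -0.04, 0, 0, 0], [0, 0, -0.07, 0, 0, 0], [0, 0, -0.1, 0, 0, 0], [0, 0, -0.1, 0, 0, 0]],
])

```text
time_s: 23.0
position: [0.4912, -0.1005, 0.1356]
tcp_rot: [[0.998, -0.065, 0.008], [-0.065, -0.998, -0.004], [0.009, 0.003, -1.0]]
force: [0.6, -0.5, -3.0]
opening: 0.568
grasp_force: 30.0
```

```bash
python3 - <<'E'
from h import *
import pickle
c=pickle.load(open('c4.pkl','rb'))
w=pix2w(c,[[190,182.5]],.032)[0];a=np.radians(15.4)
d=w[:2]-[.5205,.276];print('jaw face holder x',d[0]*np.cos(a)+d[1]*np.sin(a), -d[0]*np.sin(a)+d[1]*np.cos(a))
s=bot.read_state();p=np.array(s['position']);R=np.array(s['tcp_rot']);print(p,s['time_s'],R[:,0],s['force'],s['opening'])
T=np.array([.5205+.014*np.cos(a),.276+.014*np.sin(a),p[2]]);print('target',T,'tool delta',R.T@(T-p),'turn',-(15.4-np.degrees(np.arctan2(R[1,0],R[0,0]))))
E
```

```text
jaw face holder x -0.0859516186733267 0.0022401250935776135
[ 0.49116352 -0.10047279  0.13559955] 23.0 [ 0.99786778 -0.06469565  0.00862354] [ 0.64958549 -0.46634842 -3.00284918] 0.567865481143781
target [0.53399734 0.27971779 0.13559955] tool delta [ 0.0181458  -0.38216395 -0.00102989] turn -19.10951651568918
```

Request:
play_rows([
  [[0.002, -0.03, 0, 0, 0, -2], [0.004, -0.07, 0, 0, 0, -5], [0.007, -0.11, 0, 0, 0, -8], [0.009, -0.15, 0, 0, 0, -11], [0.011, -0.19, 0, 0, 0, -14], [0.013, -0.23, 0, 0, 0, -17], [0.015, -0.27, 0, 0, 0, -19.1], [0.017, -0.305, 0, 0, 0, -19.1]],
])

```text
time_s: 23.67
position: [0.5239, 0.2062, 0.1299]
tcp_rot: [[0.964, 0.267, -0.003], [0.267, -0.964, -0.0], [-0.003, -0.001, -1.0]]
force: [1.5, 0.2, -2.8]
opening: 0.57
grasp_force: 30.0
```

Request:
play_rows([
  [[0.012, -0.03, 0, 0, 0, 0], [0.022, -0.055, 0, 0, 0, 0], [0.029, -0.07, 0, 0, 0, 0], [0.029, -0.07, 0, 0, 0, 0], [0.029, -0.07, 0, 0, 0, 0], [0.029, -0.07, 0, 0, 0, 0]],
])

```text
time_s: 24.17
position: [0.5334, 0.2781, 0.13]
tcp_rot: [[0.964, 0.265, -0.003], [0.265, -0.964, -0.001], [-0.003, 0.001, -1.0]]
force: [-0.2, -0.8, -3.1]
opening: 0.573
grasp_force: 30.0
```

```bash
cat > p.py <<'E'
from h import *
import sys
name=sys.argv[1]
np.set_printoptions(precision=4,suppress=True)
a=np.radians(15.4)
s=bot.read_state();p=np.array(s['position']);R=np.array(s['tcp_rot']);print(p,s['time_s'],R[:,0],s['force'],s['opening'],'yaw',np.degrees(np.arctan2(R[1,0],R[0,0])))
T=np.array([.5205+.014*np.cos(a),.276+.014*np.sin(a),p[2]]);print('target',T,'tool delta',R.T@(T-p))
c=snap('wrist','x.png');im=cv2.imread('pics/x.png');S=1.5
crop=cv2.resize(im,None,fx=S,fy=S,interpolation=cv2.INTER_CUBIC)
P=lambda x,y,z:[.5205+x*np.cos(a)-y*np.sin(a),.276+x*np.sin(a)+y*np.cos(a),z]
def line(pts,col): cv2.polylines(crop,[np.round((w2pix(c,pts)+.5)*S-.5).astype(int)],False,col,1)
line([P(-.03,-.041,.02),P(.145,-.041,.02),P(.145,.041,.02),P(-.03,.041,.02)],(0,0,255))
for y in(-.03,.03): line([P(-.02,y,.025),P(.095,y,.025)],(255,0,0))
line([P(.095,-.023,.032),P(.095,.023,.032)],(0,255,0))
# stone top predicted from the TCP
sz=p[2]-.0283+.025
q=lambda x,y:[*(p+R@np.array([x,y,0]))[:2],sz]
line([q(0,-.025),q(.075,-.025),q(.075,.025),q(0,.025)],(255,0,255))
cv2.imwrite('pics/'+name,crop[:420])
E
python3 p.py w5.png
```

```text
[0.5334 0.2781 0.13  ] 24.1667 [ 0.9642  0.2653 -0.0035] [-0.2292 -0.8305 -3.145 ] 0.5728247523335488 yaw 15.385298693945307
target [0.534  0.2797 0.13  ] tool delta [ 0.001  -0.0014 -0.    ]
```

View pics/w5.png

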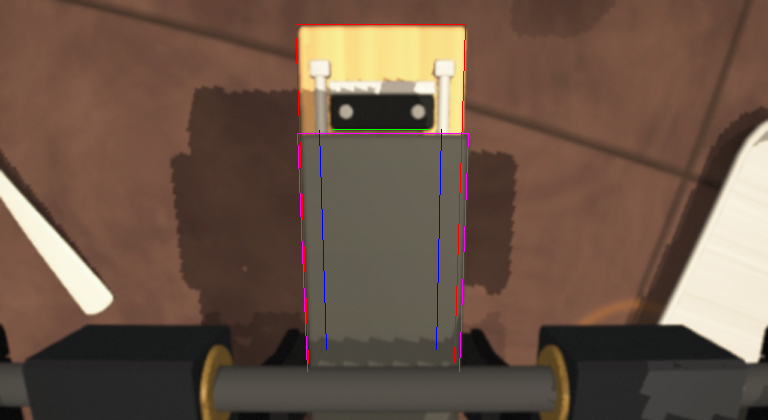

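Request:
play_rows([
  [[0, -0.001, 0.015, 0, 0, 0], [0, -0.001, 0.035, 0, 0, 0], [0, -0.001, 0.055, 0, 0, 0], [0, -0.001, 0.066, 0, 0, 0], [0, -0.001, 0.071, 0, 0, 0], [0, -0.001, 0.071, 0, 0, 0], [0, -0.001, 0.071, 0, 0, 0]],
])

```text
time_s: 24.8
position: [0.5348, 0.2795, 0.0607]
tcp_rot: [[0.964, 0.264, 0.0], [0.264, -0.964, 0.0], [0.0, 0.0, -1.0]]
force: [0.1, -0.6, -3.8]
opening: 0.571
grasp_force: 30.0
```

```bash
python3 p.py w6.png
```

```text
[0.5348 0.2795 0.0607] 24.8 [0.9644 0.2645 0.0004] [ 0.1455 -0.6341 -3.7578] 0.570528604034053 yaw 15.336622374137695
target [0.534  0.2797 0.0607] tool delta [-0.0008 -0.0004 -0.    ]
```

View pics/w6.png

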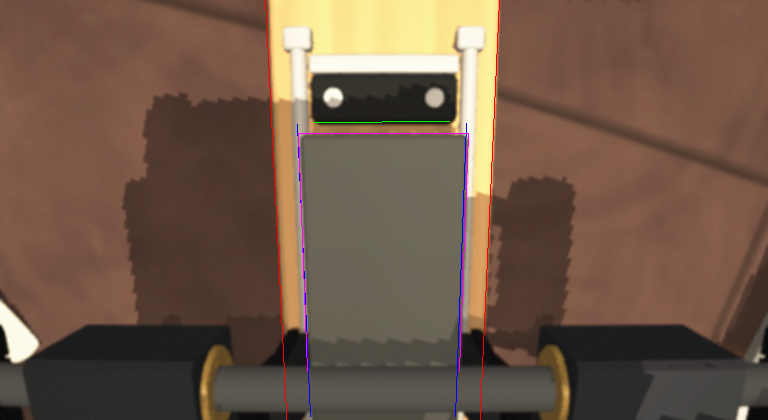

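Request:
play_rows([
  [[0, 0, 0.004, 0, 0, 0], [0, 0, 0.007, 0, 0, 0], [0, 0, 0.009, 0, 0, 0], [0, 0, 0.0105, 0, 0, 0], [0, 0, 0.0115, 0, 0, 0], [0, 0, 0.0115, 0, 0, 0]],
])

```text
time_s: 25.35
position: [0.5344, 0.28, 0.0488]
tcp_rot: [[0.964, 0.265, 0.0], [0.265, -0.964, 0.0], [0.0, -0.0, -1.0]]
force: [0.3, 0.6, -1.5]
opening: 0.569
grasp_force: 30.0
```

Request:
play_rows([
  [[0, 0, 0.0005, 0, 0, 0], [0, 0, 0.0005, 0, 0, 0]],
])

```text
time_s: 25.52
position: [0.5346, 0.28, 0.0485]
tcp_rot: [[0.964, 0.265, 0.0], [0.265, -0.964, 0.0], [0.0, -0.0, -1.0]]
force: [-0.7, 0.1, -2.1]
opening: 0.572
grasp_force: 30.0
```

Request:
play_rows([
  [[0, 0, 0.0005, 0, 0, 0], [0, 0, 0.0007, 0, 0, 0], [0, 0, 0.0007, 0, 0, 0]],
])

```text
time_s: 25.77
position: [0.5346, 0.28, 0.0483]
tcp_rot: [[0.964, 0.265, 0.001], [0.265, -0.964, 0.0], [0.001, -0.0, -1.0]]
force: [-1.1, -0.9, 3.0]
opening: 0.569
grasp_force: 30.0
```

Request:
play_rows([
  [[0, 0, 0, 0, 0, 0], [0, 0, 0, 0, 0, 0], [0, 0, 0, 0, 0, 0], [0, 0, 0, 0, 0, 0], [0, 0, -0.02, 0, 0, 0], [0, 0, -0.05, 0, 0, 0], [0, 0, -0.08, 0, 0, 0], [-0.03, 0, -0.1, 0, 0, 0]],
], fingers=0.07)

```text
time_s: 26.43
position: [0.513, 0.2736, 0.1509]
tcp_rot: [[0.964, 0.264, 0.014], [0.264, -0.964, 0.004], [0.014, -0.0, -1.0]]
force: [1.2, -0.2, 1.4]
opening: 0.804
grasp_force: 0.0
```

Request:
play_rows([
  [[-0.04, 0, 0, 0, 0, 0], [-0.08, 0, 0, 0, 0, 0], [-0.11, 0, 0, 0, 0, 0], [-0.13, 0, 0, 0, 0, 0], [-0.13, 0, 0, 0, 0, 0], [-0.13, 0, 0, 0, 0, 0]],
], fingers=0.045)

```text
time_s: 26.93
position: [0.3798, 0.2375, 0.1479]
tcp_rot: [[0.964, 0.265, 0.001], [0.265, -0.964, 0.0], [0.001, -0.0, -1.0]]
force: [0.4, 0.3, 0.0]
opening: 0.532
grasp_force: 0.0
```

```bash
cat > k.py <<'E'
from h import *
import sys
np.set_printoptions(precision=4,suppress=True)
a=np.radians(15.4);ca,sa=np.cos(a),np.sin(a)
H=lambda w:np.array([(w[0]-.5205)*ca+(w[1]-.276)*sa,-(w[0]-.5205)*sa+(w[1]-.276)*ca])
s=bot.read_state();p=np.array(s['position']);R=np.array(s['tcp_rot']);print(p,s['time_s'],'yaw',np.degrees(np.arctan2(R[1,0],R[0,0])),'tcp in holder',H(p))
c=snap('wrist',sys.argv[1])
for n,z in(('clamp',.032),('stone_1',.045)):
    for r in finder.outline_of('wrist',n)[:1]:
        q=rect(c,r['pixels'],z);print(n,r['confidence'],q,H(q[:2]/1000))
for r in finder.recognise('wrist','clamp_knob')[:1]: print('knob',r,H(r['at']))
E
python3 k.py w7.png
```

```text
[0.3798 0.2375 0.1479] 26.9333 yaw 15.391970761328391 tcp in holder [-0.1459  0.0002]
clamp 0.77 [421.2 248.2  46.3  37.2 -74.7] [-0.1031 -0.0004]
stone_1 0.87 [488.5 266.7  57.4  50.3  15.3] [-0.0333 -0.0005]
knob {'at': [0.4283, 0.2478, 0.0333], 'confidence': 0.74} [-0.0964 -0.0027]
```

View pics/w7.png

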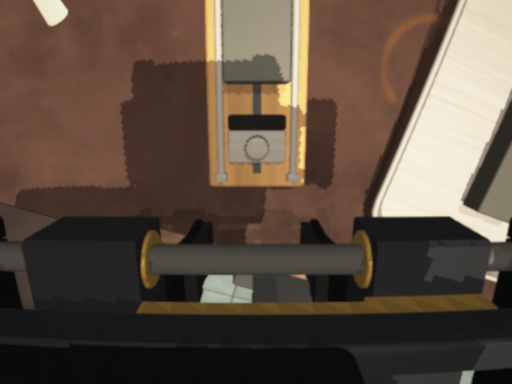

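```bash
python3 - <<'E'
from h import *
c=snap('wrist');a=np.radians(15.4)
w=pix2w(c,[[257,148]],.052)[0]-[.5205,.276,0];print(w[0]*np.cos(a)+w[1]*np.sin(a),-w[0]*np.sin(a)+w[1]*np.cos(a))
E
```

```text
-0.10533665846625656 -0.0010386685517142155
```

Request:
play_rows([
  [[0.02, 0, 0.01, 0, 0, 0], [0.037, 0, 0.03, 0, 0, 0], [0.037, 0, 0.055, 0, 0, 0], [0.037, 0, 0.075, 0, 0, 0], [0.037, 0, 0.087, 0, 0, 0], [0.037, 0, 0.093, 0, 0, 0], [0.037, 0, 0.093, 0, 0, 0], [0.037, 0, 0.093, 0, 0, 0]],
])

```text
time_s: 27.85
position: [0.4163, 0.2474, 0.0545]
tcp_rot: [[0.964, 0.265, 0.0], [0.265, -0.964, 0.0], [0.0, -0.0, -1.0]]
force: [-0.1, -1.0, 0.1]
opening: 0.516
grasp_force: 0.0
```

Request:
play_rows([
  [[0, 0, 0.001, 0, 0, 0], [0, 0, 0.001, 0, 0, 0], [0, 0, 0.001, 0, 0, 0], [0, 0, 0.001, 0, 0, 0], [0, 0, 0.001, 0, 0, 0], [0, 0, 0.001, 0, 0, 0]],
], fingers=0.012)

```text
time_s: 28.35
position: [0.416, 0.2471, 0.0541]
tcp_rot: [[0.964, 0.266, 0.001], [0.266, -0.964, -0.0], [0.001, 0.0, -1.0]]
force: [0.7, -1.1, 3.1]
opening: 0.182
grasp_force: 30.0
```

Request:
play_rows([
  [[0.003, 0, -0.0005, 0, 0, 0], [0.006, 0, -0.0005, 0, 0, 0], [0.009, 0, -0.0005, 0, 0, 0], [0.012, 0, -0.0005, 0, 0, 0], [0.015, 0, -0.0005, 0, 0, 0], [0.018, 0, -0.0005, 0, 0, 0]],
])

```text
time_s: 28.85
position: [0.4332, 0.2519, 0.0541]
tcp_rot: [[0.964, 0.265, -0.001], [0.265, -0.964, -0.0], [-0.001, 0.0, -1.0]]
force: [-3.0, -3.6, 2.3]
opening: 0.186
grasp_force: 30.0
```

Request:
play_rows([
  [[0.002, 0, 0, 0, 0, 0], [0.004, 0, 0, 0, 0, 0], [0.006, 0, 0, 0, 0, 0]],
])

```text
time_s: 29.1
position: [0.439, 0.2535, 0.0541]
tcp_rot: [[0.964, 0.265, -0.0], [0.265, -0.964, -0.0], [-0.0, 0.0, -1.0]]
force: [-3.6, -4.5, 1.5]
opening: 0.18
grasp_force: 30.0
```

Request:
play_rows([
  [[0.0015, 0.0004, 0, 0, 0, 0], [0.003, 0.0004, 0, 0, 0, 0]],
])

```text
time_s: 29.27
position: [0.4406, 0.2539, 0.054]
tcp_rot: [[0.964, 0.265, -0.003], [0.265, -0.964, -0.001], [-0.003, -0.0, -1.0]]
force: [-4.4, -3.5, 4.0]
opening: 0.179
grasp_force: 30.0
```

Request:
play_rows([
  [[0.001, 0, 0, 0, 0, 0], [0.002, 0, 0, 0, 0, 0]],
])

```text
time_s: 29.43
position: [0.4425, 0.2545, 0.054]
tcp_rot: [[0.964, 0.265, -0.003], [0.265, -0.964, -0.001], [-0.003, -0.0, -1.0]]
force: [-3.9, -3.5, 2.6]
opening: 0.184
grasp_force: 30.0
```

Request:
play_rows([
  [[0.001, 0, 0, 0, 0, 0], [0.002, 0, 0, 0, 0, 0]],
])

```text
time_s: 29.6
position: [0.444, 0.2548, 0.054]
tcp_rot: [[0.964, 0.265, -0.004], [0.265, -0.964, -0.001], [-0.004, -0.0, -1.0]]
force: [-5.6, -4.0, 5.8]
opening: 0.186
grasp_force: 30.0
```

Request:
play_rows([
  [[0.001, 0, 0, 0, 0, 0], [0.002, 0, 0, 0, 0, 0]],
])

```text
time_s: 29.77
position: [0.4441, 0.2549, 0.054]
tcp_rot: [[0.964, 0.265, -0.008], [0.265, -0.964, -0.002], [-0.008, -0.0, -1.0]]
force: [-8.0, -4.7, 7.9]
opening: 0.184
grasp_force: 30.0
```

Request:
play_rows([
  [[0.001, 0, 0, 0, 0, 0], [0.002, 0, 0, 0, 0, 0], [0.002, 0, 0, 0, 0, 0]],
])

```text
time_s: 30.02
position: [0.4442, 0.2549, 0.054]
tcp_rot: [[0.964, 0.265, -0.012], [0.265, -0.964, -0.003], [-0.012, 0.0, -1.0]]
force: [-9.8, -5.1, 9.8]
opening: 0.181
grasp_force: 30.0
```

Request:
play_rows([
  [[-0.0015, 0, 0, 0, 0, 0], [-0.003, 0, 0, 0, 0, 0]],
])

```text
time_s: 30.18
position: [0.444, 0.2548, 0.054]
tcp_rot: [[0.964, 0.265, -0.005], [0.265, -0.964, -0.001], [-0.005, -0.0, -1.0]]
force: [-4.3, -4.1, 2.2]
opening: 0.182
grasp_force: 30.0
```

Request:
play_rows([
  [[0, 0, 0, 0, 0, 0], [0, 0, 0, 0, 0, 0], [0, 0, 0, 0, 0, 0], [0, 0, -0.015, 0, 0, 0], [0, 0, -0.045, 0, 0, 0], [0, 0, -0.08, 0, 0, 0], [-0.03, 0, -0.1, 0, 0, 0], [-0.06, 0, -0.12, 0, 0, 0]],
], fingers=0.045)

```text
time_s: 30.85
position: [0.3923, 0.2406, 0.1762]
tcp_rot: [[0.964, 0.264, 0.008], [0.264, -0.964, 0.003], [0.008, -0.001, -1.0]]
force: [-0.4, -0.1, -0.4]
opening: 0.513
grasp_force: 0.0
```

Request:
play_rows([
  [[-0.01, 0, -0.04, 0, 0, 0], [-0.01, 0, -0.08, 0, 0, 0], [-0.01, 0, -0.11, 0, 0, 0], [-0.01, 0, -0.11, 0, 0, 0], [-0.01, 0, -0.11, 0, 0, 0]],
])

```text
time_s: 31.27
position: [0.3814, 0.2378, 0.2865]
tcp_rot: [[0.964, 0.265, 0.008], [0.265, -0.964, 0.003], [0.008, -0.001, -1.0]]
force: [0.0, -0.2, -0.2]
opening: 0.517
grasp_force: 0.0
```

```bash
python3 k.py w8.png
```

```text
[0.3814 0.2378 0.2865] 31.2667 yaw 15.377600910974502 tcp in holder [-0.1443  0.0001]
clamp 0.67 [450.  255.8  46.7  37.3 -74.7] [-0.0733 -0.0008]
stone_1 0.86 [484.2  29.2 144.3  60.1  -3.4] [-0.1005 -0.2283]
```

View pics/w8.png

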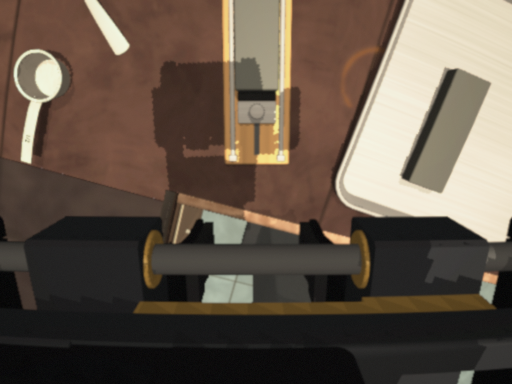

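```bash
python3 -c "
from rig import bot
print(bot.hand_in())"
```

```text
the job is handed in; nothing more can be done
None
```

The middle stone (drag about 0.55 of its load, against about 0.33 for the other two) is nipped flat in the holder, the other two are still in the pan, and the job was handed in at about 31 s. The right-hand stone was nudged back about 7 mm in a second drag check, so it rests about 5.4 cm from where it started.

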